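# Push a bronze sleeve up the gauging ramp to its spring stop

### The job

With the fingertips, swing the gate on the gauging ramp fully open by its peg, so that it is clear of the runway. Then slowly push the bronze sleeve lying at the foot of the ramp up the runway, always staying behind it so that it never runs free back down, until it has pressed the spring-loaded stop bar at least half-way in, and finish while holding it there. Be gentle, do not grip, lift or tip the sleeve or push it against the gate, and leave everything else on the bench alone.

Things in the scene. Friction and masses are not known exactly. Their poses are not given: they have to be found in the camera images.
- deck: sloping deck of the gauging ramp, 280x158 mm. Origin: middle of its low end, on the running surface, 30 mm above the bench; x points up the 7 degree slope, y across it (left, looking uphill), z square off it. Cheeks 20 mm high at y = +-(65 to 79) mm bound the runway; a foot lip 5 mm high crosses it at x = 24 to 30 mm; the end block stands at x = 266 to 280 mm, 26 mm high.
- sleeve: round bronze sleeve, 36 mm diameter, 120 mm long, 0.3 to 0.6 kg, slippery with oil, lying across the runway; origin at its centre, its y axis along its length. It starts against the foot lip, its centre at deck x = 42, z = 18 mm. It rolls freely and runs back down when let go. Touching the stop when that is fully out, its centre is at deck x = 207 mm.
- gate_peg (a point): middle of the upright part of the round black peg on the free end of the swing gate: peg 12 mm in diameter, standing 38 mm high, from 30 to 68 mm above the deck; this point is 52 mm above the deck (in deck z)
- gate_pivot (a point): point on the gate's hinge axis (deck z direction), at the height of gate_peg, over the right-hand cheek (looking uphill) at deck x = 125, y = -72 mm; the peg is 66 mm from it
- gate (a joint): swing gate, a flat steel bar 12 mm wide and 7 mm thick, 24 mm above the deck, that blocks the sleeve. 0 rad: straight across the runway; grows to 1.9 as the peg swings uphill and then out over the right-hand cheek (from deck +y through +x to -y). Stays where it is left (0.03 N m friction). Clear of the runway from 1.45 rad on.
- stop (a joint): spring-loaded stop bar at the top of the runway (90 mm wide, 16 mm high, from 10 to 26 mm above the deck): travel in m from 0 (out) to 0.024 (fully in); it slides along deck x and its spring takes about 6 N when fully in and pushes it out again
- stop_face (a point): middle of the stop bar's downhill face, 18 mm above the deck, at deck x = 225 mm plus the stop's travel
- collet: spring collet, 30 mm round, 28 mm tall; a loose bystander on the bench, origin at the centre of its underside
- vee_block: ground steel vee block, 55x48x40 mm; a loose bystander on the bench, origin at the centre of its underside
- tin: round steel tin, 64 mm across, 30 mm tall; a loose bystander on the bench, origin at the centre of its underside
- counter: hand tally counter, 52x62x26 mm; a loose bystander on the bench, origin at the centre of its underside
- plug_gauge: plug gauge lying flat, 15 mm thick, 104 mm long; a loose bystander on the bench, origin at the centre of its underside
- single: sleeve standing on end, 25 mm across, 120 mm tall; a loose bystander on the bench, origin at the centre of its underside
Mind the look-alikes: they are no part of the job. Of the things like the sleeve, leave any that is blue or purple; of the rest the smaller one is meant.

How it is judged (in metres and radians):
On the way, in this order (a step that is already met when the one before it is completed fails the run):
1. the gate is swung clear of the runway while the sleeve still lies at the foot (value of joint gate above 1.45 rad and x of sleeve in the frame of deck below 0.07 m), for 0.2 s.
2. the sleeve is pushed more than half-way up the runway (x of sleeve in the frame of deck above 0.14 m and value of joint gate above 1.45 rad and z of sleeve in the frame of deck below 0.025 m), for 0.05 s.
At the end, for the whole second after the job is handed in: The fingers touch the sleeve (over 0.5 N) and hold it at rest against the stop bar, which is pressed in by more than 10.5 of its 24 mm; the sleeve lies on the deck (centre less than 25 mm above it), square across it within 0.12 rad; the gate stands at more than 1.45 rad (value of joint stop above 0.0105 m and distance between sleeve and stop_face below 0.024 m and contact force between the fingers and sleeve above 0.5 N and z of sleeve in the frame of deck below 0.025 m and angle between the y axis of sleeve and the y axis of deck, either way round below 0.12 rad and value of joint gate above 1.45 rad and linear speed of sleeve below 0.02 m/s); the arm keeps its last pose, push and grip.
It fails at once if the sleeve is lifted more than 12 mm off the deck, or tipped or turned more than 0.4 rad out of square (z of sleeve in the frame of deck above 0.03 m or angle between the y axis of sleeve and the y axis of deck, either way round above 0.4 rad).
It fails at once if the sleeve runs free: faster than 0.2 m/s while nothing of the robot touches it (linear speed of sleeve above 0.2 m/s and contact force between each of the fingers, the arm and sleeve below 0.01 N).
It fails at once if the sleeve is pressed harder than 30 N by the fingers, or gripped with the fingers on both sides of it (contact force between the fingers and sleeve above 30 N or (horizontal distance between the grasp point and sleeve below 0.012 m and contact force between the fingers and sleeve above 1 N)).
It fails at once if the sleeve is pushed against the gate (value of joint gate below 1.3 rad and x of sleeve in the frame of deck above 0.101 m).
It fails at once if a bystander is moved more than 30 mm (distance of any of collet, vee_block, tin, counter, plug_gauge, single from where it was at the start of the episode above 0.03 m).
It also fails if it takes over 54 s, if anything falls off the work surface, if the arm or the gripper's body presses on something with over 40 N, if the wrist force passes 120 N, or if a joint passes its speed limit or range.

### The arm

A 6-joint arm with a two-finger parallel gripper is mounted at the origin on a cart in front of the work surface, level with it; the furniture and walls round the work are solid. World frame = base frame: x ahead of the robot, y to its left, z up, the work surface at z = 0. Lengths are in m, angles in degrees, forces in N, time in s.
With the tool pointing down it reaches from about 0.3 to 0.75 m from the base axis. Payload 8.5 kg.
Tool frame: the origin (TCP) lies between the finger pads; the fingertips stand 8 mm ahead of it and the grasp point (between the pads) lies 11 mm behind it; z points along the fingers, x is the direction in which the jaws open and shut, and the axes are right-handed (so a half turn about z gives the same grasp; the last joint's range is limited). The gripper opens to 88 mm and grips with 3 to 60 N. Pads are 18 mm wide; open, the fingers measure 123 mm over their backs; the gripper's body (75 mm by 187 mm) begins 45 mm behind the grasp point.
Start: joints at [63.868, 21.807, 74.336, -0, 83.858, -12.336], TCP at [0.131, 0.534, 0.247] pointing down, gripper open.
Joint ranges: [-178.18, 178.18], [-50.72, 133.34], [12.68, 142.11], [-81.47, 261.47], [9.98, 163.14], [-165.26, 165.26]. Speed limits (degrees/s): [136.94, 136.94, 180, 180, 180, 180].

### API

Orientations are given as a 3x3 rotation matrix whose columns are the frame's x, y, z axes.
In Python, from rig import get_obs, eyes, sign_off, finder gives the robot as it stands. The module is installed in compiled form; this text tells all that it offers.
- The arm moves only by the tool apply_moves, never from a script. Its arguments are lists of equal length, an entry for each row: "linear": the shift along the world's x, y, z in mm, a list of three; "rotation": the turn, a rotation vector about the world's x, y, z in rad, a list of three; "jaw": the closure in counts, from 0 (fully open) to 255 (shut). A call has 1 to 5 rows; each row shifts and turns the commanded pose from where the row before left it; what a row does not reach is not made up. A row lasts 1/8 s, in which the tool goes at most 62.5 mm and 10.7 degrees, less where a joint would pass 70% of its speed; a pose out of reach is approached as far as the arm can. A call with a gripper value outside its range is refused whole. The fingers move at their own pace and stop on an object; the grip force is fixed at half the most. Time passes only in rows, so rows that do not move let the fingers close. It gives the time, the measured TCP pose, the force and the opening at its end, in the units of the state.
- get_obs(): the state, without advancing time (a new reading comes with each control period).
- eyes.camera(name): name is "scene" or "top"; returns a dict with "frame" (384x512x3 uint8, blue, green, red), "depth" (384x512 float32, m along the optical axis (not along the pixel's ray), 0 where there is no reading), "intrinsics" (3x3 intrinsics, pixels), "dist_coeffs" ([k1, k2, p1, p2, k3] as OpenCV has them; the pictures are not rectified), "camera_from_world" (4x4, takes a point from world to camera coordinates). Camera axes: x right, y up, looking along -z (the intrinsics and any distortion apply to the point x, -y, -z); pixel columns grow to the right and rows downward; lengths in m; the calibration is good to about 2 mm. A picture is of the moment at which its call begins.
- sign_off(): hands the job in, once; it reports no verdict.
Trained networks look in a picture, given as the dict that the camera call returned (one of the last four; its "shot" number tells which), for a name from the list of things; names that differ only in an ending like _2 or _b are one class to them, and where a whole thing is asked for, a point or a joint stands for the part that bears it (a point fixed in the world has none). Each returns a list of dicts, best first, with "p" (0 to 1); they miss things now and then, are a little off and sometimes report something else, mostly with a low value. They report only what shows in the picture. A call takes as long as a camera call. They do not tell look-alikes from the thing itself.
- finder.recognise(name, picture): "position" ([column, row] in pixels, amid what is visible of it).
The state is a dict: "time": time; "joint_pos": joint angles; "joint_vel": joint speeds; "effort": joint torques, N m; "eef_pos": TCP position; "ee_rot": TCP orientation; "contact_force": force on the tool from outside, world axes, zero at the start; "ft_torque": the same for the moment, N m; "gripper_width": finger opening in m.
Only numpy, scipy, OpenCV 4.12 (cv2) and the standard library are available. Lean on these libraries where they do the work, as an engineer would, in place of code of your own. Each camera call takes 0.05 s, during which the arm holds its last target. There are 200 camera calls.

## Working session

There is one attempt and no reset: what is moved stays moved. The work goes in short steps, Python scripts to look and compute and a tool call to move; the robot and the scene stay as the last step left them, time stands still between calls to the robot, and variables do not carry over. Pictures are saved under pics/ and viewed, about 8 in all and at most 12, crops included, and the job is handed in when it is done.

Besides the shell and the picture viewer there is one more tool, called by a JSON object that holds its "api" and its "payload". apply_moves: Moves the arm, as the interface text tells. Its arguments: {"type":"object","properties":{"linear":{"type":"array","items":{"type":"array","items":{"type":"number"}}},"rotation":{"type":"array","items":{"type":"array","items":{"type":"number"}}},"jaw":{"type":"array","items":{"type":"number"}}},"required":["linear","rotation","jaw"]}

```bash
mkdir -p pics; cat > h.py <<'E'
import numpy as np, cv2
from rig import get_obs, eyes, sign_off, finder
def unproj(P,uv,depth=None):
    K=np.array(P["intrinsics"]);d=np.array(P["dist_coeffs"]);T=np.array(P["camera_from_world"])
    uv=np.atleast_2d(np.array(uv,float))
    n=cv2.undistortPoints(uv.reshape(-1,1,2),K,d).reshape(-1,2)
    if depth is None: depth=np.array([P["depth"][int(round(v)),int(round(u))] for u,v in uv])
    z=np.array(depth)
    c=np.c_[n[:,0]*z,-n[:,1]*z,-z]
    return (c-T[:3,3])@T[:3,:3]
def proj(P,X):
    K=np.array(P["intrinsics"]);d=np.array(P["dist_coeffs"]);T=np.array(P["camera_from_world"])
    c=np.atleast_2d(X)@T[:3,:3].T+T[:3,3]; c=c*[1,-1,-1]
    return cv2.projectPoints(c,np.zeros(3),np.zeros(3),K,d)[0].reshape(-1,2)
def cloud(P):
    h,w=P["depth"].shape;u,v=np.meshgrid(np.arange(w),np.arange(h))
    X=unproj(P,np.c_[u.ravel(),v.ravel()],P["depth"].ravel()).reshape(h,w,3); X[P["depth"]==0]=np.nan
    return X
E
python3 - <<'E'
from h import *
for c in ["top","scene"]:
    P=eyes.camera(c); cv2.imwrite(f"pics/{c}0.png",P["frame"])
    print(c,np.linalg.inv(P["camera_from_world"])[:3,3])
    for n in ["deck","sleeve","gate_peg","gate","stop_face","collet","vee_block","tin","counter","plug_gauge","single"]:
        for r in finder.recognise(n,P)[:3]:
            print(n,round(r["p"],2),np.round(r["position"]),np.round(unproj(P,r["position"])[0],3))
E
```

```text
top [ 0.47346768 -0.04850863  1.32076487]
deck 0.75 [202. 198.] [0.556 0.084 0.045]
sleeve 0.91 [195. 274.] [0.329 0.108 0.034]
sleeve 0.87 [301. 192.] [ 0.568 -0.217  0.052]
sleeve 0.7 [238. 203.] [ 0.538 -0.025  0.07 ]
gate_peg 0.57 [214. 188.] [0.584 0.044 0.074]
gate 0.63 [214. 188.] [0.583 0.043 0.074]
gate 0.34 [175. 193.] [0.571 0.156 0.087]
stop_face 0.63 [172. 192.] [0.574 0.17  0.057]
collet 0.43 [129. 183.] [0.609 0.306 0.024]
vee_block 0.61 [252. 123.] [ 0.788 -0.073  0.027]
tin 0.56 [350. 238.] [ 0.424 -0.373  0.003]
counter 0.52 [126. 246.] [0.416 0.316 0.022]
plug_gauge 0.58 [298. 127.] [ 0.778 -0.218  0.003]
scene [-0.01825653 -0.66192839  0.93814025]
deck 0.96 [228. 179.] [0.563 0.091 0.048]
sleeve 0.97 [213. 256.] [ 0.322 -0.12   0.032]
sleeve 0.95 [246. 197.] [ 0.531 -0.037  0.071]
sleeve 0.95 [295. 232.] [ 0.559 -0.235  0.043]
gate_peg 0.43 [237. 177.] [0.591 0.075 0.046]
gate 0.68 [240. 175.] [0.607 0.075 0.05 ]
collet 0.39 [201. 152.] [0.603 0.305 0.02 ]
vee_block 0.76 [306. 180.] [ 0.769 -0.099  0.036]
tin 0.9 [300. 294.] [ 0.429 -0.372  0.   ]
counter 0.64 [238. 178.] [0.571 0.045 0.078]
counter 0.43 [161. 174.] [0.415 0.305 0.022]
plug_gauge 0.34 [158. 174.] [0.403 0.308 0.025]
single 0.6 [372. 256.] [ 0.624 -0.461  0.085]
```

View pics/top0.png

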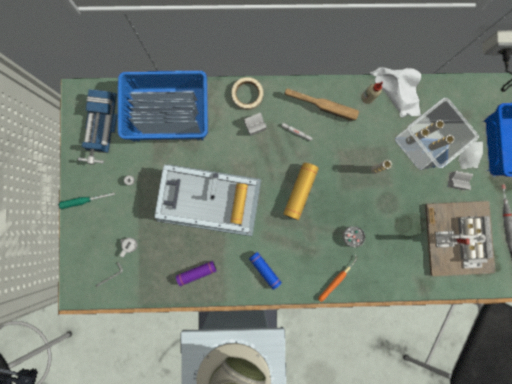

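View pics/scene0.png

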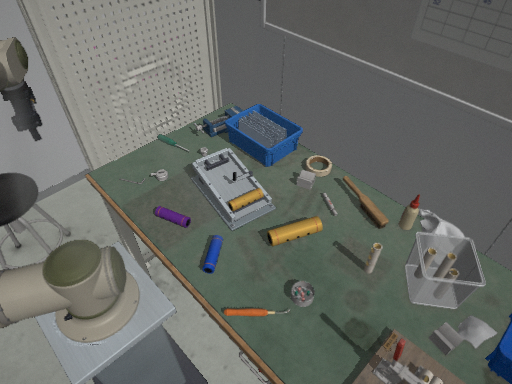

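The top view shows the ramp at about (207,200). Its low end is on the right, with the yellow sleeve at (240,203), and the stop is at (172,192). The larger yellow sleeve at (301,192) is a decoy. Next I fit the deck pose.

```bash
cat >> h.py <<'E'
def fitdeck(P):
    X=cloud(P);m=(X[...,2]>0.03)&(X[...,0]>.42)&(X[...,0]<.72)&(X[...,1]>-.12)&(X[...,1]<.27)
    n,l,st,_=cv2.connectedComponentsWithStats(m.astype(np.uint8)); k=1+st[1:,4].argmax()
    return X,(l==k)
def deckpose(o,yaw,th=np.radians(7)):
    c,s=np.cos(yaw),np.sin(yaw)
    ex=np.array([c*np.cos(th),s*np.cos(th),np.sin(th)]);ey=np.array([-s,c,0]);
    return np.c_[ex,ey,np.cross(ex,ey)],np.array([o[0],o[1],.030])
E
python3 - <<'E'
from h import *
for cam in ["top","scene"]:
    P=eyes.camera(cam);X,m=fitdeck(P);p=X[m]
    r=cv2.minAreaRect((p[:,:2]*1000).astype(np.float32));print(cam,m.sum(),r,np.round(cv2.boxPoints(r)))
    # plane of running surface
    q=p[(p[:,2]<.075)]
    best=0
    rng=np.random.default_rng(0)
    for _ in range(500):
        a=q[rng.choice(len(q),3,False)];nn=np.cross(a[1]-a[0],a[2]-a[0]);nn/=np.linalg.norm(nn)+1e-12
        i=abs((q-a[0])@nn)<.002
        if i.sum()>best and abs(nn[2])>.9: best=i.sum();I=i
    c=q[I].mean(0);nn=np.linalg.svd(q[I]-c)[2][2];nn*=np.sign(nn[2]);print("plane",best,c,nn,"tilt",np.degrees(np.arccos(nn[2])),"yaw",np.degrees(np.arctan2(-nn[1],-nn[0])))
    uv=proj(P,[[.56,.08,.05]])[0].astype(int)
    f=P["frame"][max(0,uv[1]-65):uv[1]+65,uv[0]-75:uv[0]+75];cv2.imwrite(f"pics/{cam}1.png",cv2.resize(f,None,fx=5,fy=4.6 if 0 else 4.6,interpolation=cv2.INTER_CUBIC));print(uv-[75,65])
E
python3 -c "
import cv2,numpy as np
a=cv2.imread('pics/top1.png');b=cv2.imread('pics/scene1.png')
cv2.imwrite('pics/both1.png',np.hstack([cv2.resize(a[:, 75:700],(400,400)),cv2.resize(b[:,75:700],(400,400))]))"
```

```text
top 4863 ((553.1646728515625, 68.55988311767578), (277.4646911621094, 158.3536376953125), 79.91108703613281) [[451. -54.]
 [607. -82.]
 [655. 191.]
 [500. 219.]]
plane 1650 [0.55375545 0.07707057 0.04734997] [-0.02051188 -0.11603736  0.99303303] tilt 6.767248993947802 yaw 79.97540437045501
[127 131]
scene 3067 ((551.4381103515625, 66.40092468261719), (278.94061279296875, 161.55519104003906), 79.80892944335938) [[447. -57.]
 [606. -85.]
 [656. 189.]
 [497. 218.]]
plane 950 [0.55213346 0.06612088 0.04707699] [-0.02054385 -0.11497805  0.99315558] tilt 6.707398347159387 yaw 79.86950618449629
[154 115]
```

View pics/top1.png

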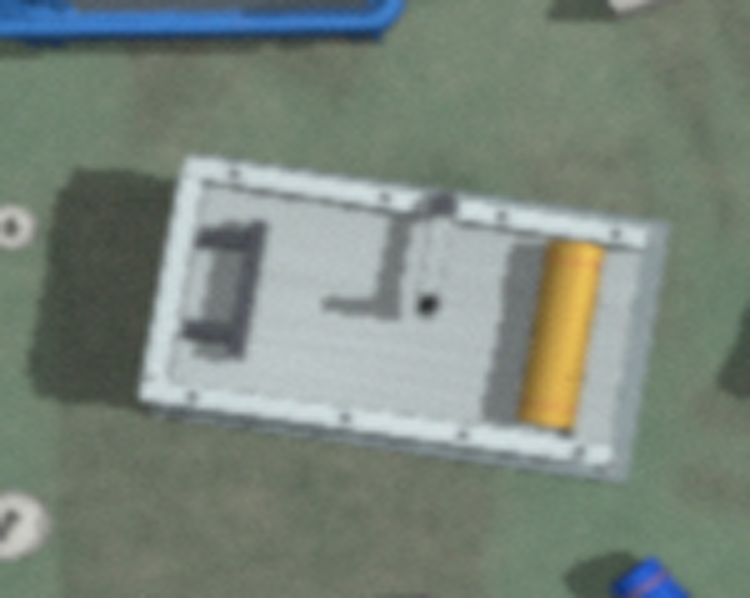

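```bash
cat >> h.py <<'E'
R,O=deckpose((.528,-.069),np.radians(79.87))
def W(x,y,z): return O+R@(np.array([x,y,z])/1000)
def D(p): return R.T@(np.array(p)-O)*1000
E
python3 - <<'E'
from h import *
s=get_obs(); print(s["time"],s["eef_pos"],np.round(s["ee_rot"],3),s["gripper_width"],s["contact_force"])
print(np.round(R,3))
for cam in ["top","scene"]:
    P=eyes.camera(cam);f=P["frame"].copy()
    for n,q in dict(sl=(42,0,18),sle=(42,60,18),peg=(125,-6,68),piv=(125,-72,30),stop=(225,0,26),c1=(0,79,20),c2=(280,-79,20),c3=(280,79,20),c4=(0,-79,20)).items():
        uv=proj(P,W(*q))[0]; print(cam,n,np.round(uv,1)); f[int(round(uv[1])),int(round(uv[0]))]=(0,0,255)
    uv=proj(P,[[.55,.08,.05]])[0].astype(int)
    cv2.imwrite(f"pics/{cam}2.png",cv2.resize(f[uv[1]-60:uv[1]+60,uv[0]-60:uv[0]+60],(480,480),interpolation=cv2.INTER_NEAREST))
    X,m=fitdeck(P)
    p=X[m];d=(p-O)@R*1000
    k=(d[:,2]>38)&(abs(d[:,1])<60)&(d[:,0]>70)&(d[:,0]<200); print("high pts",np.round(d[k],0).tolist())
    k=(d[:,2]>30)&(abs(d[:,1])<60)&(d[:,0]<70); print("sleeve top",np.round(d[k].mean(0),1),np.round(d[k].max(0)),np.round(d[k].min(0)))
    k=(abs(d[:,1])<50)&(d[:,0]>130)&(d[:,0]<190); print("floor",np.round(np.median(d[k],0),1))
a=cv2.imread('pics/top2.png');b=cv2.imread('pics/scene2.png');cv2.imwrite('pics/both2.png',np.hstack([a,b])[:, :])
cv2.imwrite('pics/both2.png',cv2.resize(np.hstack([a,b]),(800,400),interpolation=cv2.INTER_AREA))
E
```

```text
1.3 [0.13116223 0.53413747 0.24674274] [[ 0.238  0.971  0.   ]
 [ 0.971 -0.238  0.   ]
 [ 0.     0.    -1.   ]] 0.087891438156406 [ 0.12980647 -0.5009131  -0.11820221]
[[ 0.175 -0.984 -0.021]
 [ 0.977  0.176 -0.12 ]
 [ 0.122  0.     0.993]]
top sl [239.4 204.3]
top sle [236.3 224.1]
top peg [213.1 197. ]
top piv [216.1 175.7]
top stop [178.3 194.2]
top c1 [249.1 232.5]
top c2 [164.1 164.7]
top c3 [154.8 217.9]
top c4 [257.3 180.7]
high pts [[132.0, -11.0, 69.0], [129.0, -11.0, 67.0], [126.0, -12.0, 65.0], [134.0, -9.0, 48.0], [131.0, -8.0, 69.0], [129.0, -8.0, 68.0], [126.0, -9.0, 65.0], [134.0, -5.0, 64.0], [131.0, -5.0, 66.0], [128.0, -6.0, 69.0], [125.0, -6.0, 69.0], [122.0, -6.0, 70.0], [133.0, -3.0, 54.0], [130.0, -2.0, 66.0], [128.0, -3.0, 67.0], [125.0, -3.0, 70.0], [129.0, -1.0, 42.0], [126.0, -1.0, 46.0]]
sleeve top [45.7 -0.4 34. ] [62. 58. 42.] [ 30. -59.  30.]
floor [159.8  -0.6  -0.5]
scene sl [245.5 199.4]
scene sle [230.  206.7]
scene peg [234.4 172.7]
scene piv [250.3 172.9]
scene stop [218.3 163. ]
scene c1 [231.6 217.8]
scene c2 [229.4 147.1]
scene c3 [191.4 162.4]
scene c4 [271.9 198.1]
high pts [[130.0, -3.0, 68.0], [129.0, -7.0, 67.0], [127.0, -9.0, 68.0], [126.0, -1.0, 68.0], [124.0, -4.0, 68.0], [121.0, -6.0, 71.0], [120.0, -9.0, 69.0], [124.0, 0.0, 66.0], [122.0, -3.0, 66.0], [122.0, -6.0, 64.0], [124.0, -12.0, 58.0], [125.0, -0.0, 60.0], [122.0, -3.0, 61.0], [119.0, -5.0, 63.0], [124.0, -12.0, 54.0], [125.0, -0.0, 55.0], [122.0, -3.0, 56.0], [118.0, -4.0, 59.0], [122.0, -11.0, 51.0], [124.0, -0.0, 50.0], [121.0, -2.0, 52.0], [119.0, -5.0, 52.0], [124.0, -12.0, 43.0], [127.0, -2.0, 41.0], [121.0, -2.0, 47.0], [119.0, -5.0, 47.0], [125.0, -1.0, 39.0], [121.0, -3.0, 41.0], [119.0, -5.0, 42.0]]
sleeve top [40.4  0.8 33.8] [55. 60. 40.] [ 25. -60.  30.]
floor [160.8   9.8  -0.6]
```

View pics/both2.png

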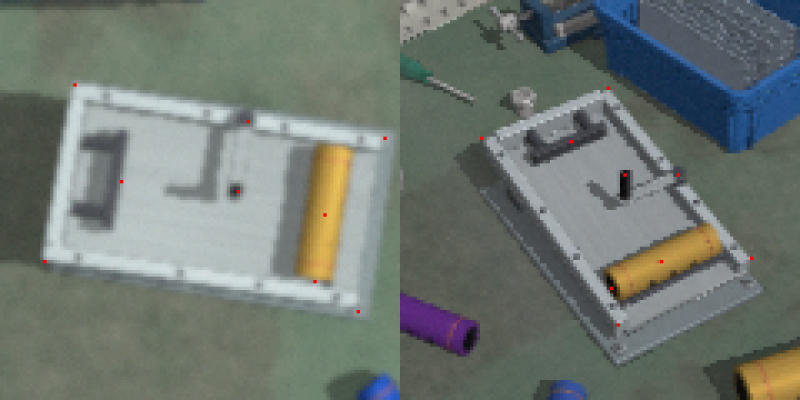

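Deck points project onto the picture within about 3 mm: peg at (213,197) top view, gate angle about 0. I'll write a planner that prints the rows for me to enter.

```bash
cat > plan.py <<'E'
import sys; from h import *
from scipy.spatial.transform import Rotation as Ro
# args: deck x y z (TCP, mm), turn about deck normal deg (0: jaws along deck y)
def target(x,y,z,a):
    t=np.c_[-R[:,1],np.cross(-R[:,2],-R[:,1]),-R[:,2]]
    return W(x,y,z),Ro.from_rotvec(np.radians(a)*R[:,2])*Ro.from_matrix(t)
if __name__=="__main__":
    s=get_obs();p=np.array(s["eef_pos"]);r=Ro.from_matrix(s["ee_rot"])
    y=s["ee_rot"]; print("t",s["time"],"deck",np.round(D(p),1),"j6",s["joint_pos"][5],"F deck",np.round(R.T@np.array(s["contact_force"]),1))
    for a in sys.argv[1:]:
        P,q=target(*map(float,a.split(",")));print(a,"lin",np.round((P-p)*1000,1),"rot",np.round((q*r.inv()).as_rotvec(),3));p,r=P,q
E
python3 plan.py 98,-6,150,0 98,-6,46,0
```

```text
t 1.4 deck [546.4 496.8 151.3] j6 -12.335071587745505 F deck [ 0.7  0.6 -0.8]
98,-6,150,0 lin [ 416.7 -526.4  -55.9] rot [ 0.113  0.073 -1.505]
98,-6,46,0 lin [   2.2   12.5 -103.2] rot [0. 0. 0.]
```

{"api": "apply_moves", "payload": {"linear": [[28, -35, 0], [28, -35, 0], [28, -35, 0], [28, -35, 0], [28, -35, 0]], "rotation": [[0.0075, 0.005, -0.1], [0.0075, 0.005, -0.1], [0.0075, 0.005, -0.1], [0.0075, 0.005, -0.1], [0.0075, 0.005, -0.1]], "jaw": [255, 255, 255, 255, 255]}}

```text
time: 2.02
eef_pos: [0.2719, 0.358, 0.2469]
ee_rot: [[0.677, 0.735, -0.014], [0.735, -0.676, 0.043], [0.022, -0.039, -0.999]]
contact_force: [0.8, 0.5, 0.7]
gripper_width: 0.0402
```

{"api": "apply_moves", "payload": {"linear": [[28, -35, 0], [28, -35, 0], [28, -35, 0], [28, -35, 0], [28, -35, 0]], "rotation": [[0.0075, 0.005, -0.1], [0.0075, 0.005, -0.1], [0.0075, 0.005, -0.1], [0.0075, 0.005, -0.1], [0.0075, 0.005, -0.1]], "jaw": [255, 255, 255, 255, 255]}}

```text
time: 2.65
eef_pos: [0.412, 0.1828, 0.2469]
ee_rot: [[0.947, 0.32, -0.007], [0.319, -0.944, 0.086], [0.021, -0.084, -0.996]]
contact_force: [0.6, 0.9, -0.8]
gripper_width: 0.0005
```

{"api": "apply_moves", "payload": {"linear": [[28, -35, -10], [28, -35, -10], [28, -35, -10], [28, -35, -10], [25, -35, -10]], "rotation": [[0.0075, 0.005, -0.1], [0.0075, 0.005, -0.1], [0.0075, 0.005, -0.1], [0.0075, 0.005, -0.1], [0.0075, 0.005, -0.1]], "jaw": [255, 255, 255, 255, 255]}}

```text
time: 3.28
eef_pos: [0.5491, 0.0078, 0.1964]
ee_rot: [[0.985, -0.173, 0.02], [-0.175, -0.977, 0.121], [-0.001, -0.123, -0.992]]
contact_force: [0.4, -0.2, -0.4]
gripper_width: 0.0001
```

```bash
python3 plan.py 98,-6,110,0 98,-6,46,0; python3 -c "
from h import *
s=get_obs();print(s['gripper_width'],s['joint_pos'])
P=eyes.camera('scene');cv2.imwrite('pics/s3.png',cv2.resize(P['frame'][60:300,120:400],(700,600)))"
```

```text
t 3.275 deck [ 99.   -7.2 155.5] j6 -6.380449180541113 F deck [-0.2 -0.5 -0.4]
98,-6,110,0 lin [ -0.4   4.7 -45.3] rot [-0.001 -0.001 -0.001]
98,-6,46,0 lin [  1.4   7.7 -63.5] rot [0. 0. 0.]
0.00011115044296467603 [-14.72812084  23.75821925  80.28000629   7.22185101  76.7008855
  -6.38044918]
```

View pics/s3.png

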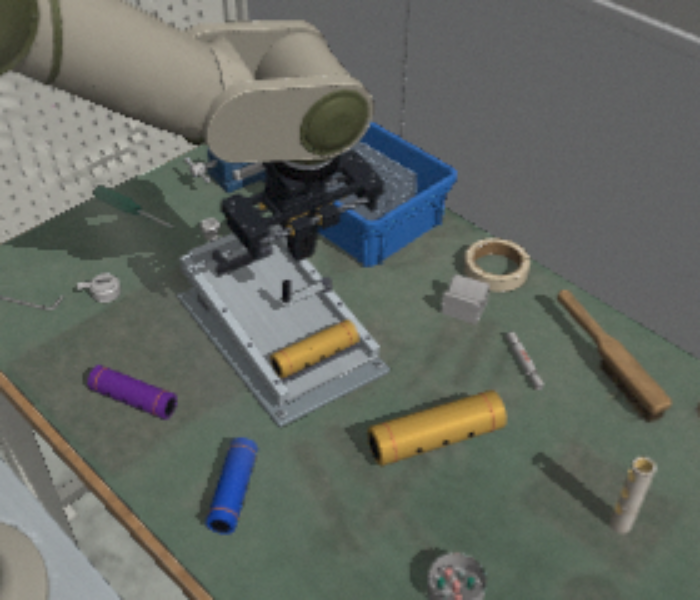

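The picture shows the closed fingers hovering above the ramp at about pixel (242,158), with the jaw direction across the deck. I'll check that projection and then descend.

```bash
python3 -c "
from h import *
P=eyes.camera('scene');print(proj(P,get_obs()['eef_pos']+np.array([0,0,-.008])))"
```

```text
[[240.23328707 161.71035005]]
```

{"api": "apply_moves", "payload": {"linear": [[0, 2, -22], [-0.5, 3, -22], [0.5, 2.5, -22], [0.5, 2.5, -22], [0.5, 2.5, -20]], "rotation": [[0, 0, 0], [0, 0, 0], [0, 0, 0], [0, 0, 0], [0, 0, 0]], "jaw": [255, 255, 255, 255, 255]}}

```text
time: 4.0
eef_pos: [0.5487, 0.0225, 0.0884]
ee_rot: [[0.986, -0.168, 0.02], [-0.17, -0.978, 0.121], [-0.001, -0.123, -0.992]]
contact_force: [-0.6, 0.6, 0.3]
gripper_width: 0.0008
```

```bash
cat > arc.py <<'E'
from plan import *
import subprocess
d=15.5
L=[]
for a in [0,10,20,30,40,50,60,70,80,90,96,102,105]:
    t=np.radians(a);c=np.array([125+66*np.sin(t)-d*np.cos(t),-72+66*np.cos(t)+d*np.sin(t)]);L.append(f"{c[0]:.1f},{c[1]:.1f},46,{-a}")
print(subprocess.run(["python3","plan.py"]+L,capture_output=True,text=True).stdout)
E
python3 arc.py
```

```text
t 4.0 deck [100.1  -4.3  46.6] j6 -7.327181540546841 F deck [0.6 0.7 0.2]
109.5,-6.0,46,0 lin [3.3 8.9 0.6] rot [-0.001 -0.001 -0.006]
121.2,-4.3,46,-10 lin [ 0.4 11.7  1.4] rot [ 0.004  0.021 -0.173]
133.0,-4.7,46,-20 lin [ 2.5 11.5  1.4] rot [ 0.004  0.021 -0.173]
144.6,-7.1,46,-30 lin [ 4.4 10.9  1.4] rot [ 0.004  0.021 -0.173]
155.6,-11.5,46,-40 lin [ 6.3 10.   1.3] rot [ 0.004  0.021 -0.173]
165.6,-17.7,46,-50 lin [7.8 8.7 1.2] rot [ 0.004  0.021 -0.173]
174.4,-25.6,46,-60 lin [9.3 7.2 1.1] rot [ 0.004  0.021 -0.173]
181.7,-34.9,46,-70 lin [10.4  5.5  0.9] rot [ 0.004  0.021 -0.173]
187.3,-45.3,46,-80 lin [11.2  3.6  0.7] rot [ 0.004  0.021 -0.173]
191.0,-56.5,46,-90 lin [11.7  1.6  0.5] rot [ 0.004  0.021 -0.173]
192.3,-63.5,46,-96 lin [7.1 0.  0.2] rot [ 0.002  0.013 -0.104]
192.8,-70.6,46,-102 lin [ 7.1 -0.8  0.1] rot [ 0.002  0.013 -0.104]
192.8,-74.1,46,-105 lin [ 3.4 -0.6  0. ] rot [ 0.001  0.006 -0.052]
```

{"api": "apply_moves", "payload": {"linear": [[1.5, 4.5, 0.3], [1.8, 4.5, 0.3], [0.2, 6, 0.7], [0.2, 6, 0.7], [2.5, 11.5, 1.4]], "rotation": [[0, 0, 0], [0, 0, 0], [0.002, 0.01, -0.087], [0.002, 0.01, -0.087], [0.004, 0.021, -0.173]], "jaw": [255, 255, 255, 255, 255]}}

```text
time: 4.62
eef_pos: [0.5556, 0.0544, 0.0933]
ee_rot: [[0.865, -0.501, 0.023], [-0.5, -0.858, 0.121], [-0.041, -0.116, -0.992]]
contact_force: [-0.0, -1.5, 0.2]
gripper_width: 0.0001
```

{"api": "apply_moves", "payload": {"linear": [[4.4, 10.9, 1.4], [6.3, 10, 1.3], [7.8, 8.7, 1.2], [9.3, 7.2, 1.1]], "rotation": [[0.004, 0.021, -0.173], [0.004, 0.021, -0.173], [0.004, 0.021, -0.173], [0.004, 0.021, -0.173]], "jaw": [255, 255, 255, 255]}}

```text
time: 5.12
eef_pos: [0.5835, 0.0917, 0.0984]
ee_rot: [[0.341, -0.94, 0.024], [-0.934, -0.336, 0.122], [-0.107, -0.064, -0.992]]
contact_force: [-1.0, -0.5, -0.8]
gripper_width: 0.0005
```

```bash
sed -i 's/\[0,10,.*\]:/[60,70,80,90,96,102,105,108]:/' arc.py; python3 arc.py; python3 -c "
from h import *
P=eyes.camera('scene');Q=eyes.camera('top');cv2.imwrite('pics/s4.png',np.hstack([cv2.resize(P['frame'][120:240,170:290],(400,400)),cv2.resize(Q['frame'][140:260,145:265],(400,400))]))"
```

```text
t 5.125 deck [175.  -26.4  47.4] j6 61.23722487713132 F deck [-0.7  0.9 -0.7]
174.4,-25.6,46,-60 lin [-0.9 -0.3 -1.5] rot [-0.002  0.002 -0.   ]
181.7,-34.9,46,-70 lin [10.4  5.5  0.9] rot [ 0.004  0.021 -0.173]
187.3,-45.3,46,-80 lin [11.2  3.6  0.7] rot [ 0.004  0.021 -0.173]
191.0,-56.5,46,-90 lin [11.7  1.6  0.5] rot [ 0.004  0.021 -0.173]
192.3,-63.5,46,-96 lin [7.1 0.  0.2] rot [ 0.002  0.013 -0.104]
192.8,-70.6,46,-102 lin [ 7.1 -0.8  0.1] rot [ 0.002  0.013 -0.104]
192.8,-74.1,46,-105 lin [ 3.4 -0.6  0. ] rot [ 0.001  0.006 -0.052]
192.6,-77.7,46,-108 lin [ 3.5 -0.8 -0. ] rot [ 0.001  0.006 -0.052]
```

View pics/s4.png

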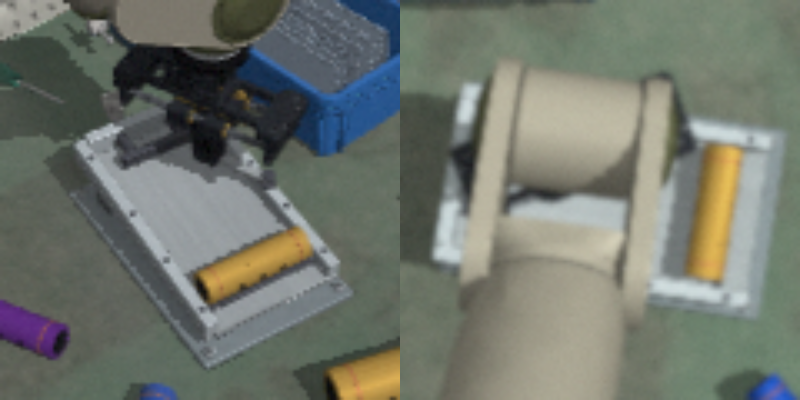

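The gate is rotating with the fingers and the sleeve is still at the foot. I'll continue the arc.

{"api": "apply_moves", "payload": {"linear": [[10, 5.3, 0], [11.2, 3.6, 0.2], [11.7, 1.6, 0.3], [7.1, 0, 0.2], [7.1, -0.8, 0]], "rotation": [[0.004, 0.021, -0.173], [0.004, 0.021, -0.173], [0.004, 0.021, -0.173], [0.002, 0.013, -0.104], [0.002, 0.013, -0.104]], "jaw": [255, 255, 255, 255, 255]}}

```text
time: 5.85
eef_pos: [0.6302, 0.1007, 0.0985]
ee_rot: [[-0.369, -0.929, 0.023], [-0.921, 0.369, 0.122], [-0.122, 0.023, -0.992]]
contact_force: [0.7, -0.2, 0.7]
gripper_width: 0.0005
```

{"api": "apply_moves", "payload": {"linear": [[2, -0.4, 0], [0, 0, 0]], "rotation": [[0, 0, 0], [0, 0, 0]], "jaw": [255, 255]}}

```text
time: 6.1
eef_pos: [0.6321, 0.1002, 0.0981]
ee_rot: [[-0.367, -0.93, 0.023], [-0.922, 0.367, 0.122], [-0.122, 0.023, -0.992]]
contact_force: [-0.4, 0.4, -1.1]
gripper_width: 0.0003
```

```bash
python3 plan.py 190,-55,46,-102 185,-20,130,-90 ; python3 -c "
from h import *
P=eyes.camera('scene');r=finder.recognise('gate_peg',P);print(r)"
```

```text
t 6.1 deck [191.8 -72.8  45.1] j6 104.63620863824228 F deck [ 0.2  0.4 -1.1]
190,-55,46,-102 lin [-17.8   1.3   0.7] rot [-0.001  0.003 -0.009]
185,-20,130,-90 lin [-37.1  -8.8  82.8] rot [-0.004 -0.025  0.208]
[{'position': [199.6, 149.9], 'p': 0.59}]
```

{"api": "apply_moves", "payload": {"linear": [[-9, 0.6, 0.3], [-9, 0.6, 0.3], [-12, -3, 28], [-12, -3, 28], [-12, -3, 28]], "rotation": [[0, 0, 0], [0, 0, 0], [0, 0, 0], [0, 0, 0], [0, 0, 0]], "jaw": [255, 255, 255, 255, 255]}}

```text
time: 6.82
eef_pos: [0.5771, 0.0924, 0.1833]
ee_rot: [[-0.37, -0.929, 0.023], [-0.921, 0.37, 0.122], [-0.121, 0.024, -0.992]]
contact_force: [0.4, 0.1, 0.2]
gripper_width: 0.0007
```

```bash
python3 plan.py 0,0,130,0 ; python3 -c "
from h import *
P=eyes.camera('scene');X,m=fitdeck(P);d=(X.reshape(-1,3)-O)@R*1000
k=(d[:,2]>36)&(d[:,2]<75)&(d[:,1]<-50)&(d[:,1]>-110)&(d[:,0]>100)&(d[:,0]<230);print(np.round(d[k]).tolist())
cv2.imwrite('pics/s5.png',cv2.resize(P['frame'][110:230,170:290],(480,480)))"
```

```text
t 6.825 deck [185.  -20.  131.8] j6 104.51561059369851 F deck [ 0.2 -0.4  0.2]
0,0,130,0 lin [ -51.9 -177.   -24.3] rot [-0.04  -0.213  1.761]
[[194.0, -87.0, 66.0], [190.0, -89.0, 68.0], [189.0, -92.0, 67.0], [188.0, -83.0, 68.0], [185.0, -86.0, 69.0], [185.0, -90.0, 67.0], [187.0, -83.0, 63.0], [185.0, -86.0, 63.0], [182.0, -88.0, 65.0], [187.0, -84.0, 58.0], [184.0, -86.0, 60.0], [181.0, -88.0, 61.0], [185.0, -82.0, 56.0], [184.0, -86.0, 55.0], [184.0, -90.0, 52.0], [189.0, -85.0, 46.0], [183.0, -85.0, 51.0], [181.0, -88.0, 51.0], [186.0, -83.0, 45.0], [185.0, -87.0, 43.0], [184.0, -91.0, 42.0], [185.0, -83.0, 40.0], [184.0, -86.0, 40.0], [183.0, -90.0, 38.0], [129.0, -69.0, 38.0], [129.0, -72.0, 36.0], [127.0, -75.0, 37.0], [121.0, -76.0, 36.0], [121.0, -67.0, 36.0], [117.0, -74.0, 36.0]]
```

View pics/s5.png

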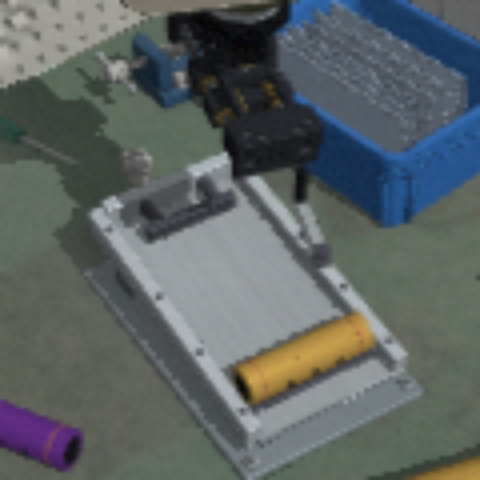

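The gate stands at about 1.81 rad with the peg at deck (187,-87), clear of the runway. The sleeve is still at the foot. Next I go behind it.

{"api": "apply_moves", "payload": {"linear": [[-5.2, -17.7, -2], [-5.2, -17.7, -2], [-5.2, -17.7, -2], [-5.2, -17.7, -2], [-5.2, -17.7, -2]], "rotation": [[-0.004, -0.0213, 0.176], [-0.004, -0.0213, 0.176], [-0.004, -0.0213, 0.176], [-0.004, -0.0213, 0.176], [-0.004, -0.0213, 0.176]], "jaw": [80, 80, 80, 80, 80]}}

```text
time: 7.5
eef_pos: [0.5516, 0.0036, 0.1719]
ee_rot: [[0.491, -0.871, 0.021], [-0.866, -0.485, 0.121], [-0.095, -0.078, -0.992]]
contact_force: [-0.9, -0.6, -0.7]
gripper_width: 0.0485
```

{"api": "apply_moves", "payload": {"linear": [[-5.2, -17.7, -2], [-5.2, -17.7, -2], [-5.2, -17.7, -2], [-5.2, -17.7, -2], [-5.2, -17.7, -2]], "rotation": [[-0.004, -0.0213, 0.176], [-0.004, -0.0213, 0.176], [-0.004, -0.0213, 0.176], [-0.004, -0.0213, 0.176], [-0.004, -0.0213, 0.176]], "jaw": [80, 80, 80, 80, 80]}}

```text
time: 8.12
eef_pos: [0.5256, -0.0849, 0.162]
ee_rot: [[0.985, -0.17, 0.021], [-0.171, -0.978, 0.12], [-0.0, -0.122, -0.993]]
contact_force: [-0.4, -0.3, 0.0]
gripper_width: 0.0608
```

```bash
python3 plan.py -4,0,90,0 -4,0,21,0; python3 -c "
from h import *
print(get_obs()['gripper_width'])"
```

```text
t 8.125 deck [  0.2  -0.5 132.9] j6 -17.535708332458608 F deck [-0.4  0.3  0.1]
-4,0,90,0 lin [ -0.3   1.2 -43.1] rot [-0.    -0.    -0.005]
-4,0,21,0 lin [  1.5   8.3 -68.5] rot [0. 0. 0.]
0.0607960354908069
```

{"api": "apply_moves", "payload": {"linear": [[0, 0.5, -22], [-0.3, 0.7, -22], [0.5, 2.8, -23], [0.5, 2.8, -23], [0.5, 2.7, -21.5]], "rotation": [[0, 0, -0.005], [0, 0, 0], [0, 0, 0], [0, 0, 0], [0, 0, 0]], "jaw": [80, 80, 80, 80, 80]}}

```text
time: 8.75
eef_pos: [0.527, -0.0747, 0.0499]
ee_rot: [[0.983, -0.181, 0.021], [-0.182, -0.976, 0.12], [-0.001, -0.122, -0.993]]
contact_force: [-0.2, 0.3, -0.1]
gripper_width: 0.0603
```

{"api": "apply_moves", "payload": {"linear": [[0, 0, 0]], "rotation": [[0, 0, 0]], "jaw": [80]}}

```text
time: 8.88
eef_pos: [0.5265, -0.0745, 0.0497]
ee_rot: [[0.983, -0.181, 0.019], [-0.182, -0.976, 0.121], [-0.004, -0.123, -0.992]]
contact_force: [0.0, 0.2, 0.8]
gripper_width: 0.0603
```

```bash
python3 plan.py 6,0,21,0 20,0,21,0 50,0,21,0; python3 -c "
from h import *
P=eyes.camera('scene')
cv2.imwrite('pics/s6.png',cv2.resize(P['frame'][130:250,180:300],(600,600)))"
```

```text
t 8.875 deck [-3.2  0.6 20.2] j6 -18.218909990038835 F deck [ 0.3 -0.   0.7]
6,0,21,0 lin [2.1 8.8 1.9] rot [-0.002 -0.003  0.006]
20,0,21,0 lin [ 2.4 13.7  1.7] rot [0. 0. 0.]
50,0,21,0 lin [ 5.2 29.3  3.7] rot [0. 0. 0.]
```

View pics/s6.png

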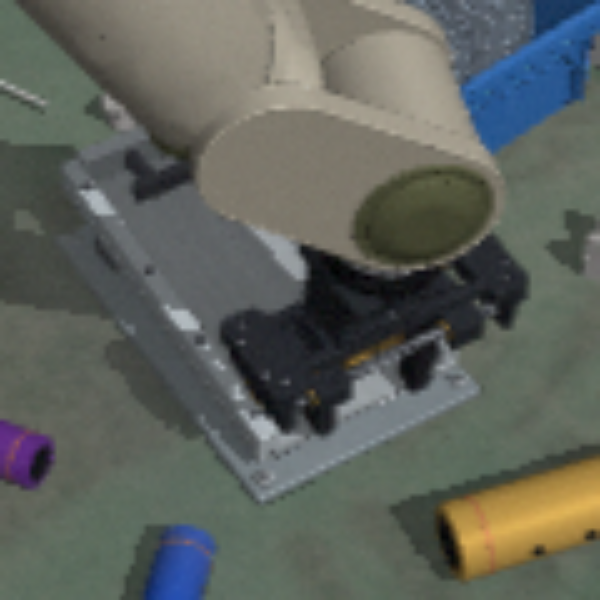

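The fingers straddle the low end behind the sleeve, at about (320,400) and (420,360) in the crop. I'll advance slowly.

{"api": "apply_moves", "payload": {"linear": [[0.8, 3.9, 0.9], [0.7, 3.9, 0.5], [0.7, 3.9, 0.5], [0.7, 3.9, 0.5], [0.5, 2.9, 0.4]], "rotation": [[-0.002, -0.003, 0.006], [0, 0, 0], [0, 0, 0], [0, 0, 0], [0, 0, 0]], "jaw": [80, 80, 80, 80, 80]}}

```text
time: 9.55
eef_pos: [0.5309, -0.0563, 0.0538]
ee_rot: [[0.984, -0.174, 0.024], [-0.176, -0.977, 0.118], [0.003, -0.121, -0.993]]
contact_force: [0.6, -0.4, 0.3]
gripper_width: 0.0602
```

{"api": "apply_moves", "payload": {"linear": [[0.7, 3.9, 0.5], [0.7, 3.9, 0.5], [0.7, 3.9, 0.5], [0.7, 3.9, 0.5], [0.7, 3.9, 0.5]], "rotation": [[0, 0, 0], [0, 0, 0], [0, 0, 0], [0, 0, 0], [0, 0, 0]], "jaw": [80, 80, 80, 80, 80]}}

```text
time: 10.18
eef_pos: [0.5344, -0.0368, 0.0563]
ee_rot: [[0.984, -0.175, 0.024], [-0.176, -0.977, 0.118], [0.003, -0.121, -0.993]]
contact_force: [-0.3, -1.1, -0.1]
gripper_width: 0.0602
```

```bash
cat > see.py <<'E'
from plan import *
s=get_obs(); print("t",s["time"],"tcp deck",np.round(D(s["eef_pos"]),1),"F",np.round(R.T@np.array(s["contact_force"]),1))
for c in ["scene","top"]:
    P=eyes.camera(c);X=cloud(P);d=(X-O)@R*1000
    hsv=cv2.cvtColor(P["frame"],cv2.COLOR_BGR2HSV)
    m=(hsv[...,0]>12)&(hsv[...,0]<32)&(hsv[...,1]>120)&(d[...,0]>0)&(d[...,0]<270)&(abs(d[...,1])<70)&(d[...,2]>5)&(d[...,2]<50)
    if m.sum()<8: print(c,"hidden",m.sum());continue
    q=d[m]; print(c,m.sum(),"min",np.round(np.percentile(q,3,0)),"max",np.round(np.percentile(q,97,0)))
    hi=q[q[:,2]>28]
    if len(hi)>8: print("  top line slope x/y, mean x",np.round(np.polyfit(hi[:,1],hi[:,0],1),3))
E
python3 see.py; python3 plan.py 42,0,21,0
```

```text
t 10.175 tcp deck [35.8 -0.7 22.1] F [-1.1  0.1  0.1]
scene 48 min [ 45. -39.  16.] max [62. 46. 36.]
  top line slope x/y, mean x [-0.068 57.066]
top hidden 0
t 10.275 deck [36.  -0.5 22. ] j6 -14.324372454935174 F deck [-0.8 -0.9 -0.1]
42,0,21,0 lin [ 0.5  6.1 -0.3] rot [ 0.001  0.002 -0.   ]
```

{"api": "apply_moves", "payload": {"linear": [[0.8, 4.9, 0.3], [1, 5.9, 0.5], [1, 5.9, 0.7], [1, 5.9, 0.7], [1, 5.9, 0.7]], "rotation": [[0.001, 0.002, 0], [0, 0, 0], [0, 0, 0], [0, 0, 0], [0, 0, 0]], "jaw": [80, 80, 80, 80, 80]}}

```text
time: 10.9
eef_pos: [0.5392, -0.0081, 0.0592]
ee_rot: [[0.984, -0.175, 0.022], [-0.176, -0.977, 0.119], [0.001, -0.121, -0.993]]
contact_force: [-0.3, -1.3, -0.4]
gripper_width: 0.0602
```

{"api": "apply_moves", "payload": {"linear": [[1, 5.9, 0.7], [1, 5.9, 0.7], [1, 5.9, 0.7], [1, 5.9, 0.7], [1, 5.9, 0.7]], "rotation": [[0, 0, 0], [0, 0, 0], [0, 0, 0], [0, 0, 0], [0, 0, 0]], "jaw": [80, 80, 80, 80, 80]}}

```text
time: 11.52
eef_pos: [0.5442, 0.0213, 0.0627]
ee_rot: [[0.984, -0.175, 0.022], [-0.176, -0.977, 0.119], [0.0, -0.121, -0.993]]
contact_force: [0.0, -1.1, 0.4]
gripper_width: 0.0606
```

```bash
python3 see.py; python3 plan.py 100,0,21,0
```

```text
t 11.525 tcp deck [95.  -0.1 21.3] F [-1.  -0.2  0.5]
scene 73 min [102. -40.  16.] max [125.  49.  37.]
  top line slope x/y, mean x [ -0.151 115.154]
top 9 min [127.  32.  30.] max [135.  40.  38.]
  top line slope x/y, mean x [  0.264 121.677]
t 11.625 deck [95.4  0.  21.2] j6 -7.802821767458052 F deck [-0.2  0.4  0.6]
100,0,21,0 lin [0.8 4.5 0.3] rot [ 0.  0. -0.]
```

```bash
python3 -c "
from h import *
P=eyes.camera('scene')
f=P['frame'].copy()
cv2.imwrite('pics/s7.png',cv2.resize(f[110:230,180:300],(600,600)))"
```

```text
(no output)
```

View pics/s7.png

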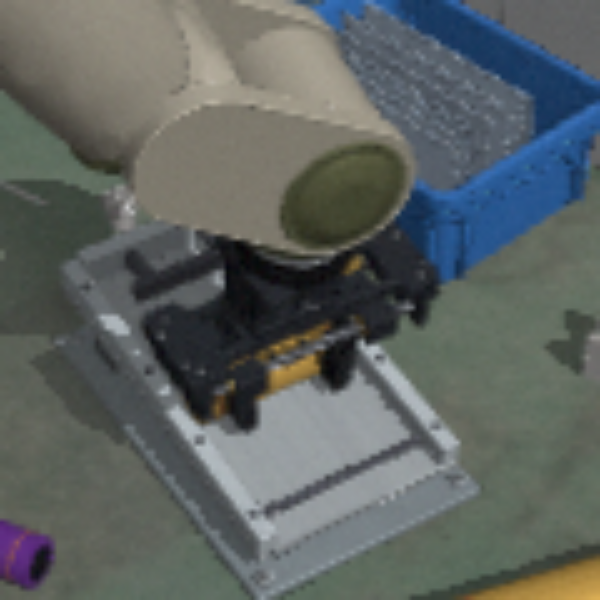

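Both fingers bear on the sleeve, which lies parallel to the foot lip. I'll continue.

{"api": "apply_moves", "payload": {"linear": [[1, 5.9, 0.7], [1, 5.9, 0.7], [1, 5.9, 0.7], [1, 5.9, 0.7], [1, 5.9, 0.7]], "rotation": [[0, 0, 0], [0, 0, 0], [0, 0, 0], [0, 0, 0], [0, 0, 0]], "jaw": [80, 80, 80, 80, 80]}}

```text
time: 12.3
eef_pos: [0.5492, 0.0509, 0.0662]
ee_rot: [[0.984, -0.175, 0.022], [-0.176, -0.977, 0.119], [0.001, -0.121, -0.993]]
contact_force: [-0.1, -1.3, 0.6]
gripper_width: 0.0604
```

{"api": "apply_moves", "payload": {"linear": [[1, 5.9, 0.7], [1, 5.9, 0.7], [1, 5.9, 0.7], [1, 5.9, 0.7], [1, 5.9, 0.7]], "rotation": [[0, 0, 0], [0, 0, 0], [0, 0, 0], [0, 0, 0], [0, 0, 0]], "jaw": [80, 80, 80, 80, 80]}}

```text
time: 12.92
eef_pos: [0.5542, 0.0803, 0.0697]
ee_rot: [[0.984, -0.175, 0.022], [-0.176, -0.977, 0.119], [0.001, -0.121, -0.993]]
contact_force: [-0.5, -1.1, 1.2]
gripper_width: 0.0604
```

```bash
python3 see.py; python3 plan.py 175,0,21,0 194,0,21,0
```

```text
t 12.925 tcp deck [155.3   0.4  20.9] F [-1.   0.3  1.4]
scene 96 min [164. -45.  15.] max [190.  51.  37.]
  top line slope x/y, mean x [-1.33000e-01  1.77779e+02]
top 10 min [192.  39.  31.] max [198.  48.  38.]
  top line slope x/y, mean x [9.10000e-02 1.91606e+02]
t 13.025 deck [155.6   0.5  20.9] j6 -1.0931215028380117 F deck [0.3 0.3 0.8]
175,0,21,0 lin [ 3.9 18.8  2.5] rot [ 0.     0.001 -0.   ]
194,0,21,0 lin [ 3.3 18.6  2.3] rot [0. 0. 0.]
```

{"api": "apply_moves", "payload": {"linear": [[0.9, 4.9, 0.6], [0.9, 4.4, 0.6], [0.9, 3.9, 0.5], [0.7, 3.4, 0.5], [0.6, 3, 0.4]], "rotation": [[0, 0, 0], [0, 0, 0], [0, 0, 0], [0, 0, 0], [0, 0, 0]], "jaw": [80, 80, 80, 80, 80]}}

```text
time: 13.65
eef_pos: [0.5582, 0.0997, 0.0723]
ee_rot: [[0.984, -0.175, 0.022], [-0.176, -0.977, 0.119], [0.001, -0.121, -0.993]]
contact_force: [-0.9, -2.1, 0.1]
gripper_width: 0.0602
```

{"api": "apply_moves", "payload": {"linear": [[0.5, 2.5, 0.3], [0.5, 2.5, 0.3], [0.5, 2.5, 0.3], [0.5, 2.5, 0.3], [0.4, 2, 0.2]], "rotation": [[0, 0, 0], [0, 0, 0], [0, 0, 0], [0, 0, 0], [0, 0, 0]], "jaw": [80, 80, 80, 80, 80]}}

```text
time: 14.28
eef_pos: [0.5606, 0.1114, 0.0737]
ee_rot: [[0.984, -0.175, 0.022], [-0.176, -0.977, 0.119], [0.001, -0.121, -0.993]]
contact_force: [-1.2, -4.5, 0.5]
gripper_width: 0.0609
```

```bash
python3 see.py; python3 plan.py 197,0,21,0
```

```text
t 14.275 tcp deck [187.3  -0.3  21. ] F [-4.5  0.4  1. ]
scene 110 min [195. -45.  14.] max [226.  52.  36.]
  top line slope x/y, mean x [-2.06000e-01  2.07442e+02]
top 8 min [226.  42.  30.] max [230.  50.  36.]
t 14.375 deck [187.5  -0.3  21. ] j6 2.4894842410160716 F deck [-3.  -0.2  1.6]
197,0,21,0 lin [1.3 9.4 1.2] rot [0.001 0.001 0.   ]
```

{"api": "apply_moves", "payload": {"linear": [[0.3, 2, 0.2], [0.3, 2, 0.3], [0.3, 2, 0.3], [0.3, 2, 0.2], [0.3, 1.4, 0.2]], "rotation": [[0, 0, 0], [0, 0, 0], [0, 0, 0], [0, 0, 0], [0, 0, 0]], "jaw": [80, 80, 80, 80, 80]}}

```text
time: 15.0
eef_pos: [0.5621, 0.1205, 0.0748]
ee_rot: [[0.984, -0.175, 0.022], [-0.176, -0.977, 0.118], [0.001, -0.12, -0.993]]
contact_force: [-0.2, -6.6, 0.0]
gripper_width: 0.0606
```

{"api": "apply_moves", "payload": {"linear": [[0, 0, 0], [0, 0, 0], [0, 0, 0]], "rotation": [[0, 0, 0], [0, 0, 0], [0, 0, 0]], "jaw": [80, 80, 80]}}

```text
time: 15.38
eef_pos: [0.5622, 0.1206, 0.0748]
ee_rot: [[0.984, -0.175, 0.022], [-0.176, -0.977, 0.119], [0.001, -0.121, -0.993]]
contact_force: [0.2, -4.5, 1.1]
gripper_width: 0.0606
```

```bash
python3 see.py; python3 -c "
from h import *
P=eyes.camera('scene');Q=eyes.camera('top')
for n,P_ in (('s',P),('t',Q)):
  d=(cloud(P_)-O)@R*1000
  g=P_['frame'].max(-1)
  m=(d[...,2]>6)&(d[...,2]<32)&(abs(d[...,1])<48)&(d[...,0]>215)&(d[...,0]<262)&(g<90)
  print(n,m.sum(),np.round(np.percentile(d[m],[2,10,50,90],axis=0)) if m.any() else '')
cv2.imwrite('pics/s8.png',np.hstack([cv2.resize(P['frame'][100:200,170:270],(400,400)),cv2.resize(Q['frame'][140:240,145:245],(400,400))]))"
```

```text
t 15.375 tcp deck [196.7  -0.3  21. ] F [-4.2 -1.   1.6]
scene 112 min [204. -43.  14.] max [236.  55.  38.]
  top line slope x/y, mean x [-2.1200e-01  2.1643e+02]
top hidden 6
s 6 [[217. -35.  23.]
 [217. -35.  23.]
 [241. -22.  26.]
 [244.  20.  30.]]
t 3 [[245.  39.  21.]
 [246.  40.  22.]
 [248.  41.  26.]
 [251.  42.  27.]]
```

View pics/s8.png

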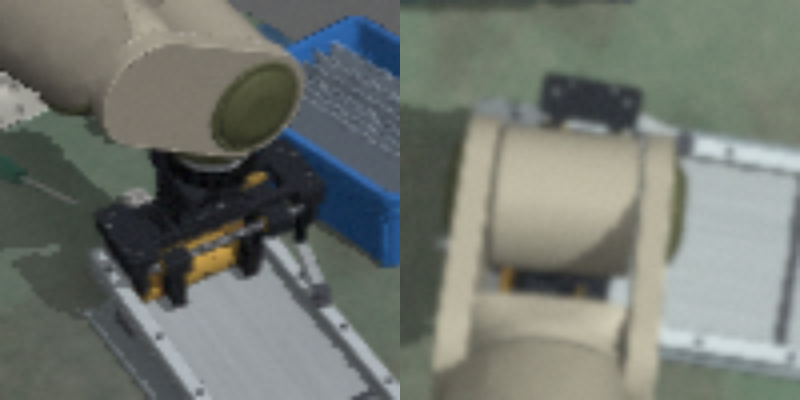

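Both fingers are on the sleeve at about (175,280) and (245,250) in the left half, and the gate is still out over the right cheek at (315,270). One check remains on squareness and residual motion.

```bash
python3 - <<'E'
from h import *
from scipy.optimize import least_squares
F=[]
for k in range(3):
    P=eyes.camera("scene");d=(cloud(P)-O)@R*1000;hsv=cv2.cvtColor(P["frame"],cv2.COLOR_BGR2HSV)
    m=(hsv[...,0]>12)&(hsv[...,0]<32)&(hsv[...,1]>120)&(d[...,0]>180)&(d[...,0]<245)&(abs(d[...,1])<62)&(d[...,2]>5)&(d[...,2]<50)
    m=cv2.erode(m.astype(np.uint8),np.ones((2,2)))>0
    q=d[m]
    r=least_squares(lambda v:np.hypot(q[:,0]-v[0]-v[1]*q[:,1],q[:,2]-v[2])-18,[214,0,18],loss="soft_l1")
    s=get_obs();F.append(R.T@np.array(s["contact_force"]));print(len(q),"x,slope,z",np.round(r.x,3),"tcp",np.round(D(s["eef_pos"]),1),"toolyaw deck",np.round(R.T@s["ee_rot"][:,0],3) if hasattr(s["ee_rot"],"shape") else "")
print(np.round(np.mean(F,0),1))
E
```

```text
52 x,slope,z [ 2.24224e+02 -7.00000e-03  2.00060e+01] tcp [196.7  -0.3  21. ] toolyaw deck [-0.    -1.     0.001]
54 x,slope,z [224.273   0.     17.856] tcp [196.7  -0.2  21. ] toolyaw deck [-0.    -1.     0.001]
49 x,slope,z [ 2.24684e+02 -3.00000e-02  1.84020e+01] tcp [196.7  -0.3  21. ] toolyaw deck [-0.    -1.     0.001]
[-5.1 -0.8  0.4]
```

```bash
python3 -c "
from rig import sign_off,get_obs
print(sign_off(),get_obs()['contact_force'])"
```

```text
the job is handed in; nothing more can be done
the job is handed in; nothing more can be done
```

I swung the gate open, pushed the sleeve up the runway onto the stop bar, and signed off with the fingers holding it there, about 15.5 s into the 54 s limit. `sign_off` reports no verdict, so what follows is from my own checks.

- **Gate:** the closed fingertips pushed the peg round its arc. I measured the gate at about 1.81 rad, with the peg at deck (187, -87) mm. It still stood out over the right-hand cheek in the last picture.
- **Sleeve:** I pushed it with both open fingertips from behind, at no more than about 0.05 m/s, and the force readings stayed under about 7 N.
- **Final hold:** the fitted sleeve centre is at deck x ≈ 224 mm, which puts the stop pressed in about 17 mm against the 10.5 mm needed. Its height is about 18–20 mm, and it is square to within about 0.03 rad. The push is about 5 N and the arm was at rest.

**What disagreed:** a cruder squareness estimate, a straight line through the visible top points, gave up to 0.21 rad (the limit is 0.12). I put that down to the fingers hiding part of the sleeve. The cylinder fit and the flat contact of both fingers contradict it.

**Not measured directly:** the stop bar was hidden by the gripper, so its travel is worked out from the sleeve position. I did not re-measure the bystanders. None was in the arm's path, and I saw no sign of contact with them.

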